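# Clear the light base and hold its shutter half open

### The arm

A 6-joint arm with a two-finger parallel gripper is mounted at the origin on the work surface. World frame = base frame: x ahead of the robot, y to its left, z up, the work surface at z = 0. Lengths are in m, angles in rad, forces in N, time in s.
With the tool pointing down it reaches from about 0.35 to 0.775 m from the base axis. Payload 7.3 kg.
Tool frame: the origin (TCP) lies midway between the tips of the shut fingers; the grasp point (between the pads) lies robot.grasp_offset behind it (robot.grasp_offset is the distance from the TCP to the grasp point, in m); z points along the fingers, x is the direction in which the jaws open and shut, and the axes are right-handed (so a half turn about z gives the same grasp; the last joint's range is limited). The gripper opens to 92 mm and grips with 3 to 60 N. Pads are 19 mm wide; open, the fingers measure 130 mm over their backs; the gripper's body (75 mm by 190 mm) begins 47 mm behind the grasp point.
Start: joints at [1.201, 0.342, 1.524, -0, 1.275, -0.146], TCP at [0.116, 0.512, 0.227] pointing down, gripper open.
Joint ranges: [-2.53, 2.53], [-0.77, 2.02], [0.04, 2.7], [-1, 4.14], [0.28, 2.66], [-3.11, 3.11]. Speed limits (rad/s): [2.57, 2.57, 3.14, 3.14, 3.14, 3.14].

### API

Orientations are given as [roll, pitch, yaw] about the fixed x, y, z axes, in that order (R = Rz(yaw) Ry(pitch) Rx(roll)).
In Python, from cell import robot gives the robot as it stands. The module is installed in compiled form; this text tells all that it offers.
- The arm moves only by the tool move_arm, never from a script. Its argument "increments" is a list of rows, each a list of 7 numbers: the finger opening in mm, from 0 to 91.8, then the shift along the tool's x, y, z in mm, then the turn, a rotation vector about the tool's x, y, z in rad. A call has 1 to 12 rows; each row shifts and turns the pose as measured when the row begins, along the tool's axes as they then stand; what a row does not reach is not made up. A row lasts 1/8 s, in which the tool goes at most 62.5 mm and 10.7 degrees, less where a joint would pass 70% of its speed; a pose out of reach is approached as far as the arm can. A call is refused whole if a number of a shift passes 62.5 or a number of a turn 0.188, either way. A call with a gripper value outside its range is refused whole. The fingers move at their own pace and stop on an object; "newtons" is the grip in N (left out, the last holds). Time passes only in rows, so rows that do not move let the fingers close. It gives the time, the measured TCP pose, the force and the opening at its end, in the units of the state.
- robot.observe(): the state, without advancing time (a new reading comes with each control period).
- robot.read_camera(name): name is "scene" or "top" or "wrist"; returns a dict with "img" (384x512x3 uint8, red, green, blue), "fx", "fy", "cx", "cy" (pixels), "T" (4x4, takes a point from camera to world coordinates). Camera axes: x right, y down, z forward; pixel columns grow to the right and rows downward; lengths in m; the calibration is good to about 2 mm. A picture is of the moment at which its call begins. There is no depth.
- robot.hand_in(): hands the job in, once; it reports no verdict.
Trained networks look in the newest picture that a camera, given by its name, has taken for a name from the list of things; names that differ only in an ending like _2 or _b are one class to them, and where a whole thing is asked for, a point or a joint stands for the part that bears it (a point fixed in the world has none). Each returns a list of dicts, best first, with "conf" (0 to 1); they miss things now and then, are a little off and sometimes report something else, mostly with a low value. They report only what shows in the picture. A call takes as long as a camera call.
- robot.look_for(thing, camera): "rect" ([left, top, width, height] in pixels, round what is visible of it).
The state is a dict: "time": time; "qpos": joint angles; "qvel": joint speeds; "joint_efforts": joint torques, N m; "tool_pos": TCP position; "tool_rot": TCP orientation; "contact_force": force on the tool from outside, world axes, zero at the start; "torque": the same for the moment, N m; "opening": finger opening in m.
Only numpy, scipy, OpenCV 4.12 (cv2) and the standard library are available. Lean on these libraries where they do the work, as an engineer would, in place of code of your own. Each camera call takes 0.05 s, during which the arm holds its last target.

### The job

Clear the deck of the microscope's light base for a camera exposure: stand both amber vials upright in the blue bin and lay the small green-lidded dish flat, lid up, in the white bin. Then slide the base's sprung shutter by its orange tab to half of its travel, where the lines on the shutter meet the red marks, never letting it open beyond three quarters, and finish while still holding it there against its spring. Leave the bottle, beaker and spatula where they are.

Things in the scene. Friction and masses are not known exactly. Their poses are not given: they have to be found in the camera images.
- lightbase: white box fixed to the bench, 220 (its x) by 280 (its y) by 55 mm high; origin: centre of underside. Top: near half a grey deck (x about -60 mm) with two vials and a dish about 90 mm apart in any order; far half a track along y for the shutter, centred on x = 55 mm, between rails 8 mm high at x = 6 and 104 mm, over a bright round window. Rail marks: red at y = -25 mm (half), white at -65 and 15 mm (ends).
- shutter (a joint): travel in m along the light base's +y: 0 closed, 0.040 half, 0.080 fully open. A spring pulls it shut with about 3 N closed, 7 N at half, 10 N fully open; let go, it shuts. The shutter is a dark plate 84 (x) by 90 mm (y), its top 6 mm above the base's top, with white lines at its middle and the orange tab standing on it.
- tab (a point): point in the shutter's orange upright tab, moving with it, 22 mm above the shutter plate and 18 mm below the tab's top (at rest height 83 mm over the bench). The tab is 12 mm thick along the slide direction (the light base's y), 30 mm wide across it, 40 mm tall. Axes as the light base's.
- vial_a_mid (a point): amber glass vial with a white screw cap, a plain upright cylinder 28 mm in diameter and 55 mm tall (cap the top 14 mm), about 40 g, standing on the light base's grey deck at the start. Point at its centre, half-way up; z is its axis.
- vial_b_mid (a point): amber glass vial with a white screw cap, a plain upright cylinder 28 mm in diameter and 55 mm tall (cap the top 14 mm), about 40 g, standing on the light base's grey deck at the start. Point at its centre, half-way up; z is its axis.
- dish_mid (a point): closed round sample dish, 40 mm in diameter and 16 mm high, white below with a green lid, about 25 g, lying on the light base's grey deck at the start. Point at its centre, half-way up; z points up through the lid.
- blue_bin: Blue open-topped plastic bin, fixed to the bench, 180 mm (its x) by 120 mm (its y), 40 mm high, walls and floor 4 mm thick. Origin at the centre of its underside on the bench. For the vials; to the left or right of the light base.
- white_bin: White open-topped plastic bin, fixed to the bench, 180 mm (its x) by 120 mm (its y), 40 mm high, walls and floor 4 mm thick. Origin at the centre of its underside on the bench. For the dish; on the other side of the light base.
- bottle: bystander: green bottle 64 mm in diameter, 150 mm tall, origin at the centre of its foot, standing beyond one of the bins
- beaker: bystander: glass beaker 72 mm in diameter, 85 mm tall, origin at the centre of its foot, standing beyond one of the bins
- spatula: bystander: spatula 170 mm long lying flat on the bench beyond the light base; origin at its middle, handle to its -x

How it is judged:
On the way, in this order (a step that is already met when the one before it is completed fails the run):
1. both vials stand upright in the blue bin and the dish lies flat in the white bin, all let go (x of vial_a_mid in the frame of blue_bin between -0.082 and 0.082 m and y of vial_a_mid in the frame of blue_bin between -0.052 and 0.052 m and z of vial_a_mid in the frame of blue_bin between 0 and 0.045 m and angle between each of vial_a_mid, vial_b_mid, dish_mid's own z axis and vertical below 0.25 rad and linear speed of each of vial_a, vial_b, dish below 0.05 m/s and contact force between the fingers and vial_a below 0.1 N and x of vial_b_mid in the frame of blue_bin between -0.082 and 0.082 m and y of vial_b_mid in the frame of blue_bin between -0.052 and 0.052 m and z of vial_b_mid in the frame of blue_bin between 0 and 0.045 m and contact force between the fingers and vial_b below 0.1 N and x of dish_mid in the frame of white_bin between -0.082 and 0.082 m and y of dish_mid in the frame of white_bin between -0.052 and 0.052 m and z of dish_mid in the frame of white_bin between 0 and 0.045 m and contact force between the fingers and dish below 0.1 N), for 0.2 s.
2. the fingers hold the shutter at half travel (value of joint shutter between 0.032 and 0.048 m and velocity of joint shutter between -0.01 and 0.01 m/s and contact force between the fingers and lightbase above 2 N), for 0.3 s.
At the end, for the whole second after the job is handed in: Both vials in the blue bin and the dish in the white bin, centres inside the walls and under 45 mm high, within 0.25 rad of upright, at rest and released; shutter still and between 32 and 48 mm of its 80 mm travel, with the fingers pressing on it with more than 2 N (all of step 1 and all of step 2); the arm keeps its last pose, push and grip.
It fails at once if the shutter was opened beyond three quarters of its travel (value of joint shutter above 0.06 m).
It fails at once if the bottle was moved more than 20 mm (distance of bottle from where it was at the start of the episode above 0.02 m).
It fails at once if the beaker was moved more than 20 mm (distance of beaker from where it was at the start of the episode above 0.02 m).
It fails at once if the spatula was moved more than 20 mm (distance of spatula from where it was at the start of the episode above 0.02 m).
It also fails if it takes over 69 s, if anything falls off the work surface, if the arm or the gripper's body presses on something with over 40 N, if the wrist force passes 120 N, or if a joint passes its speed limit or range.

## Working session

There is one attempt and no reset: what is moved stays moved. The work goes in short steps, Python scripts to look and compute and a tool call to move; the robot and the scene stay as the last step left them, time stands still between calls to the robot, and variables do not carry over. Pictures are saved under pics/ and viewed, and the job is handed in when it is done.

Besides the shell and the picture viewer there is one more tool, called after "Request:" as name(argument=value, ...) on one line, values as JSON. move_arm: Moves the arm, as the interface text tells. Its arguments: {"type":"object","properties":{"increments":{"type":"array"},"newtons":{"type":"number"}},"required":["increments"]}

```bash
mkdir -p pics; python3 - <<'E'
from cell import robot
import cv2
print(robot.observe()); print(robot.grasp_offset)
for c in ["scene","top","wrist"]:
    d=robot.read_camera(c); cv2.imwrite(f"pics/{c}0.png",d["img"][:,:,::-1])
    print(c,d["fx"],d["fy"],d["cx"],d["cy"],d["T"].round(4).tolist() if hasattr(d["T"],'round') else d["T"])
    for t in ["lightbase","tab","vial_a_mid","dish_mid","blue_bin","white_bin","bottle","beaker","spatula"]:
        print(t,[([round(float(v)) for v in r["rect"]],round(float(r["conf"]),2)) for r in robot.look_for(t,c)][:4])
E
```

```text
{'time': 0.0, 'qpos': array([ 1.20101454e+00,  3.42694114e-01,  1.52503870e+00,  3.46026661e-06,
        1.27537174e+00, -1.46017642e-01]), 'qvel': array([-0.00066561,  0.00087752,  0.00121434,  0.00052964, -0.00204543,
       -0.0003335 ]), 'joint_efforts': array([-1.29285399e-04, -4.31224573e+01, -2.44227809e+01,  7.17479177e-02,
        5.58750762e-02, -1.09180442e-04]), 'tool_pos': array([0.11633509, 0.51152876, 0.22605224]), 'tool_rot': array([-3.14136940e+00,  1.49532719e-03,  1.34703134e+00]), 'contact_force': array([ 0.53716976,  0.68088795, -0.12906483]), 'torque': array([ 0.04829402, -0.01909012, -0.01178019]), 'opening': 0.09182820737438337}
0.0188
scene 436.4657255994008 436.4657255994008 256.9941944263589 184.27487418749268 [[-0.1307, 0.72, -0.6816, 1.3281], [0.9913, 0.1053, -0.0789, 0.0937], [0.015, -0.686, -0.7275, 0.8574], [0.0, 0.0, 0.0, 1.0]]
lightbase [([208, 144, 113, 80], 0.86)]
tab [([221, 173, 35, 28], 0.93)]
vial_a_mid [([292, 143, 16, 23], 0.78)]
dish_mid [([227, 145, 19, 11], 0.48), ([103, 128, 70, 61], 0.44)]
blue_bin [([354, 148, 50, 62], 0.63)]
white_bin 
[... 342 characters left out ...]
.0394], [0.0, 0.0, 0.0, 1.0]]
lightbase [([200, 178, 102, 86], 0.69)]
tab [([253, 185, 38, 30], 0.76)]
vial_a_mid [([212, 236, 13, 13], 0.62)]
dish_mid [([276, 233, 17, 20], 0.6)]
blue_bin [([118, 212, 51, 67], 0.81)]
white_bin [([356, 203, 49, 68], 0.81)]
bottle [([349, 146, 30, 30], 0.65), ([248, 235, 10, 15], 0.29)]
beaker [([129, 159, 36, 24], 0.73)]
spatula [([249, 114, 24, 54], 0.96)]
wrist 264.8806433154538 264.8806433154538 255.37677263020836 198.1248288074376 [[0.2212, 0.9399, 0.26, 0.0469], [0.9752, -0.2132, -0.0588, 0.5282], [0.0001, 0.2665, -0.9638, 0.3842], [0.0, 0.0, 0.0, 1.0]]
lightbase []
tab []
vial_a_mid []
dish_mid []
blue_bin []
white_bin []
bottle []
beaker []
spatula []
```

```bash
python3 - <<'E'
import cv2
a=cv2.imread("pics/top0.png")[100:290,100:420]; cv2.imwrite("pics/top0c.png",cv2.resize(a,None,fx=2.5,fy=2.5,interpolation=cv2.INTER_CUBIC))
a=cv2.imread("pics/scene0.png")[110:310,90:420]; cv2.imwrite("pics/scene0c.png",cv2.resize(a,None,fx=2.4,fy=2.4,interpolation=cv2.INTER_CUBIC))
E
```

```text
(no output)
```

View pics/top0c.png

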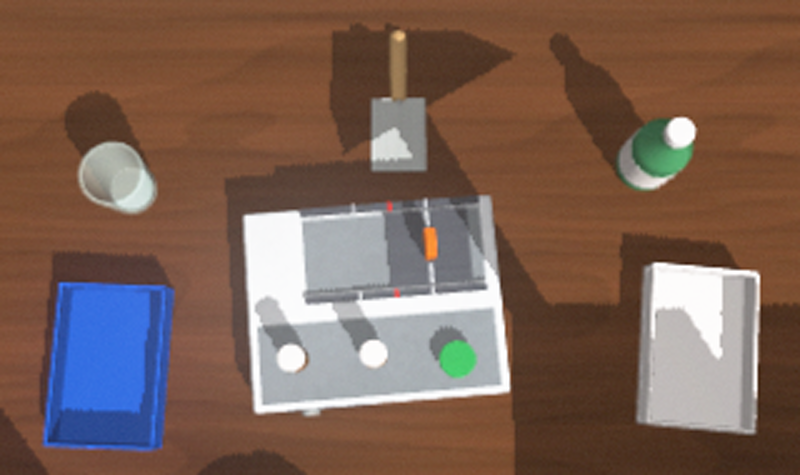

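View pics/scene0c.png

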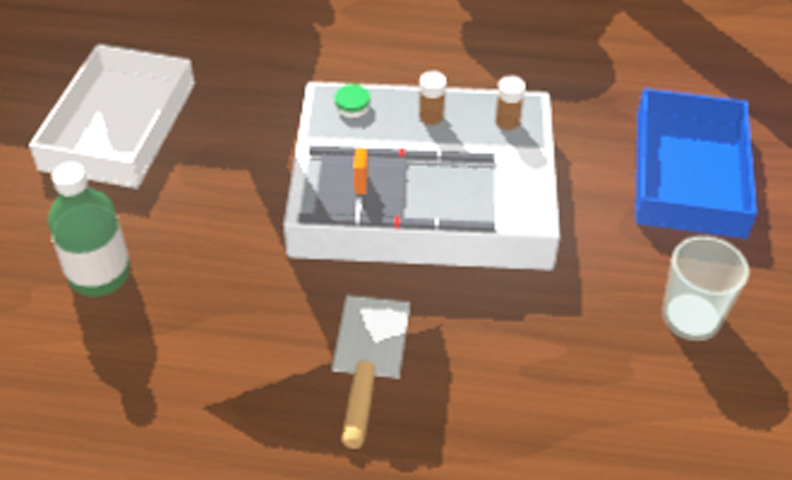

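```bash
cat > h.py <<'E'
import numpy as np, cv2
from cell import robot
def proj(d,P):
    T=np.array(d["T"]); p=np.linalg.inv(T)@np.r_[P,1]
    return np.array([d["fx"]*p[0]/p[2]+d["cx"],d["fy"]*p[1]/p[2]+d["cy"]])
def back(d,uv,z):
    T=np.array(d["T"]); r=T[:3,:3]@np.array([(uv[0]-d["cx"])/d["fx"],(uv[1]-d["cy"])/d["fy"],1])
    return T[:3,3]+r*(z-T[2,3])/r[2]
E
python3 - <<'E'
from h import *
d=robot.read_camera("top"); c=lambda u,v:(u/2.5+100-.3,v/2.5+100-.3)
im=d["img"]; hsv=cv2.cvtColor(im,cv2.COLOR_RGB2HSV)
q=[back(d,c(*p),.055) for p in [(244,214),(491,197),(509,390),(256,412)]]
print("base corners",np.round(q,4).tolist()); print("ctr",np.mean(q,0).round(4)); q=np.array(q)
print("yaw y edge",[np.degrees(np.arctan2(-(v)[0],v[1])) for v in (q[0]-q[1],q[3]-q[2])],"x edge",[np.degrees(np.arctan2(v[1],v[0])) for v in (q[0]-q[3],q[1]-q[2])], [np.linalg.norm(v) for v in (q[0]-q[1],q[3]-q[2],q[0]-q[3],q[1]-q[2])])
def blob(m,box):
    x,y,w,h=box; mm=np.zeros_like(m);mm[y:y+h,x:x+w]=m[y:y+h,x:x+w]
    n,l,s,ce=cv2.connectedComponentsWithStats(mm.astype(np.uint8)); k=1+np.argmax(s[1:,4]); return ce[k],s[k].tolist()
H,S,V=[hsv[...,i].astype(int) for i in range(3)]
for n,m,b,z in [("green",(abs(H-65)<20)&(S>120),(265,225,40,35),.071),("v1",(V>215)&(S<60),(206,233,22,18),.11),("v2",(V>215)&(S<60),(238,231,22,18),.11),("tab",(H<15)&(S>200)&(V>180),(260,185,25,25),.101)]:
    ce,s=blob(m,b); print(n,ce,s,back(d,ce,z).round(4))
for n,pp in [("blue",[(60,284),(172,287),(161,450),(45,446)]),("white",[(648,264),(759,271),(755,433),(640,424)])]:
    q=np.array([back(d,c(*p),.04) for p in pp]); print(n,q.round(3).tolist(),q.mean(0).round(4))
for n,uv in [("bottle",(648,170)),("beaker",(120,180))]: print(n,back(d,c(*uv),.05).round(3))
# shutter white line
print("marks",[back(d,c(*u),.063).round(4).tolist() for u in [(390,207),(397,293),(353,208),(360,295),(427,201),(433,290)]])
E
```

```text
base corners [[0.6284, 0.1734, 0.055], [0.6482, -0.1039, 0.055], [0.4339, -0.1196, 0.055], [0.4107, 0.1545, 0.055]]
ctr [0.5303 0.0261 0.055 ]
yaw y edge [np.float64(4.071615719934151), np.float64(4.847672221970861)] x edge [np.float64(4.966643081074544), np.float64(4.196452192642622)] [np.float64(0.2780192010855257), np.float64(0.27509862755127684), np.float64(0.21854567506177197), np.float64(0.2147934947943309)]
green [282.5    243.0875] [276, 236, 14, 15, 160] [ 0.4675 -0.0622  0.071 ]
v1 [216.         242.89473684] [211, 238, 11, 11, 95] [0.4669 0.1121 0.11  ]
v2 [249.05208333 241.02083333] [244, 236, 11, 11, 96] [0.4717 0.027  0.11  ]
tab [271.25 194.25] [271, 192, 2, 6, 8] [ 0.5955 -0.0315  0.101 ]
blue [[0.551, 0.38, 0.04], [0.548, 0.254, 0.04], [0.37, 0.259, 0.04], [0.374, 0.385, 0.04]] [0.4608 0.3195 0.04  ]
white [[0.574, -0.282, 0.04], [0.566, -0.407, 0.04], [0.387, -0.391, 0.04], [0.397, -0.265, 0.04]] [ 0.4811 -0.3362  0.04  ]
bottle [ 0.681 -0.284  0.05 ]
beaker [0.668 0.316 0.05 ]
marks [[0.635, 0.0099, 0.063], [0.5389, 0.0021, 0.063], [0.6338, 0.0511, 0.063], [0.5367, 0.0427, 0.063], [0.6418, -0.0314, 0.063], [0.5422, -0.0374, 0.063]]
```

```bash
cat >> h.py <<'E'
from scipy.spatial.transform import Rotation as Ro
def plan(P,yaw,op,zfirst=None,pose=None,n=None):
    o=robot.observe(); p=np.array(o["tool_pos"]) if pose is None else np.array(pose[0]); R=Ro.from_euler("xyz",o["tool_rot"]) if pose is None else pose[1]
    G=Ro.from_euler("xyz",[np.pi,0,yaw]); P=np.array(P,float)
    rv=(R.inv()*G).as_rotvec()
    n=n or int(max(1,np.ceil(np.linalg.norm(rv)/.18),np.ceil(np.linalg.norm(P-p)/.055)))
    st=(P-p)/n; rows=[]
    for i in range(n):
        s=R.inv().apply(st)*1000; rows.append([op]+[round(float(x),1) for x in s]+[round(float(x),3) for x in rv/n]); R=R*Ro.from_rotvec(rv/n)
    for r in rows: print(r,end=",\n")
    print("err",((P-p)*1000).round(1)); return P,R
def st():
    o=robot.observe(); print("t",o["time"],"p",o["tool_pos"].round(4),"r",o["tool_rot"].round(3),"F",o["contact_force"].round(1),"op",round(o["opening"],4))
E
python3 -c "
from h import *
plan([.467,.112,.2],.078,50)"
```

```text
[50, -31.2, 43.1, 2.7, -0.0, -0.0, 0.127],
[50, -25.5, 46.7, 2.7, -0.0, -0.0, 0.127],
[50, -19.4, 49.5, 2.7, -0.0, -0.0, 0.127],
[50, -13.0, 51.6, 2.7, -0.0, -0.0, 0.127],
[50, -6.4, 52.8, 2.7, -0.0, -0.0, 0.127],
[50, 0.4, 53.2, 2.7, -0.0, -0.0, 0.127],
[50, 7.1, 52.7, 2.7, -0.0, -0.0, 0.127],
[50, 13.7, 51.4, 2.7, -0.0, -0.0, 0.127],
[50, 20.1, 49.2, 2.7, -0.0, -0.0, 0.127],
[50, 26.2, 46.3, 2.7, -0.0, -0.0, 0.127],
err [ 350.5 -399.9  -26.7]
```

Request:
move_arm(increments=[[50, -31, 43, 3, 0, 0, 0.127], [50, -25.5, 47, 3, 0, 0, 0.127], [50, -19.5, 49.5, 3, 0, 0, 0.127], [50, -13, 51.5, 3, 0, 0, 0.127], [50, -6.5, 53, 3, 0, 0, 0.127], [50, 0.5, 53, 3, 0, 0, 0.127], [50, 7, 53, 3, 0, 0, 0.127], [50, 13.5, 51.5, 3, 0, 0, 0.127], [50, 20, 49, 3, 0, 0, 0.127], [50, 26, 46, 3, 0, 0, 0.127]], newtons=15)

```text
time: 2.8
tool_pos: [0.4698, 0.0972, 0.1972]
tool_rot: [-3.137, -0.006, 0.043]
contact_force: [0.8, 1.2, 1.2]
opening: 0.0497
```

```bash
python3 - <<'E'
from h import *
st(); plan([.467,.112,.2],.078,50)
d=robot.read_camera("wrist"); cv2.imwrite("pics/w1.png",d["img"][:,:,::-1])
for P in [(.467,.112,.11),(.4717,.027,.11),(.4675,-.0622,.071),(.59,-.034,.101)]: print(proj(d,P).round(0))
E
```

```text
t 2.8 p [0.4698 0.0972 0.1972] r [-3.137 -0.006  0.043] F [0.8 1.2 1.2] op 0.0497
[50, -2.1, -15.0, -2.8, -0.004, -0.006, -0.035],
err [-2.8 14.8  2.8]
[252. 188.]
[253. 268.]
[247. 315.]
[355. 316.]
```

View pics/w1.png

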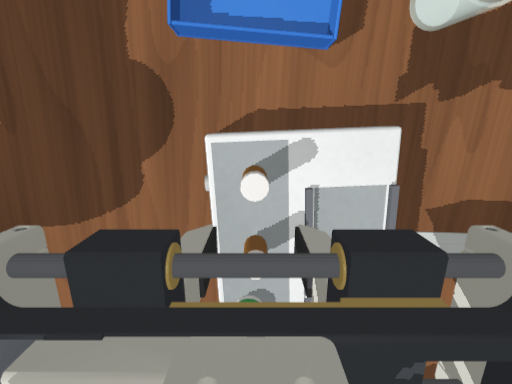

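Request:
move_arm(increments=[[50, 0, -16, 0, -0.004, -0.006, -0.035], [50, 0, 0, 0, 0, 0, 0], [50, 0, 0, 30, 0, 0, 0]])

```text
time: 3.22
tool_pos: [0.4746, 0.1096, 0.168]
tool_rot: [3.139, -0.007, 0.072]
contact_force: [-0.0, 0.2, 0.0]
opening: 0.0502
```

```bash
python3 - <<'E'
from h import *
st(); plan([.469,.113,.072],.078,50)
E
```

```text
t 3.225 p [0.4746 0.1096 0.168 ] r [ 3.139 -0.007  0.072] F [-0.   0.2  0. ] op 0.0502
[50, -3.0, -2.0, 48.0, 0.001, -0.004, -0.003],
[50, -2.8, -2.0, 48.0, 0.001, -0.004, -0.003],
err [ -5.6   3.4 -96. ]
```

Request:
move_arm(increments=[[50, -6, -4, 30, 0, -0.007, 0], [50, 0, 0, 33, 0, 0, 0], [50, 0, 0, 32, 0, 0, 0], [50, 0, 0, 0, 0, 0, 0], [10, 0, 0, 0, 0, 0, 0], [10, 0, 0, 0, 0, 0, 0], [10, 0, 0, 0, 0, 0, 0], [10, 0, 0, 0, 0, 0, 0], [10, 0, 0, 0, 0, 0, 0]], newtons=15)

```text
time: 4.35
tool_pos: [0.4666, 0.1194, 0.0747]
tool_rot: [3.139, -0.006, 0.086]
contact_force: [0.3, 0.5, -0.7]
opening: 0.0261
```

```bash
python3 - <<'E'
from h import *
st(); 
E
```

```text
t 4.35 p [0.4666 0.1194 0.0747] r [ 3.139 -0.006  0.086] F [ 0.3  0.5 -0.7] op 0.0261
```

Request:
move_arm(increments=[[10, 0, 0, -40, 0, 0, 0], [10, 0, 0, -50, 0, 0, 0], [10, 0, 0, 0, 0, 0, 0]])

```text
time: 4.72
tool_pos: [0.4659, 0.1192, 0.1668]
tool_rot: [3.139, -0.004, 0.085]
contact_force: [-0.1, 0.5, -1.7]
opening: 0.0268
```

```bash
python3 - <<'E'
from h import *
st(); d=robot.read_camera("scene"); cv2.imwrite("pics/s2.png",cv2.resize(d["img"][80:260,180:420,::-1],None,fx=3,fy=3))
plan([.462,.350,.165],.0,10)
E
```

```text
t 4.725 p [0.4659 0.1192 0.1668] r [ 3.139 -0.004  0.085] F [-0.1  0.5 -1.7] op 0.0268
[10, 3.4, -46.1, -0.2, 0.001, -0.0, 0.017],
[10, 2.6, -46.1, -0.1, 0.001, -0.0, 0.017],
[10, 1.9, -46.1, -0.1, 0.001, -0.0, 0.017],
[10, 1.1, -46.2, -0.1, 0.001, -0.0, 0.017],
[10, 0.3, -46.2, -0.1, 0.001, -0.0, 0.017],
err [-2.500e+00  2.309e+02  2.000e-01]
```

View pics/s2.png

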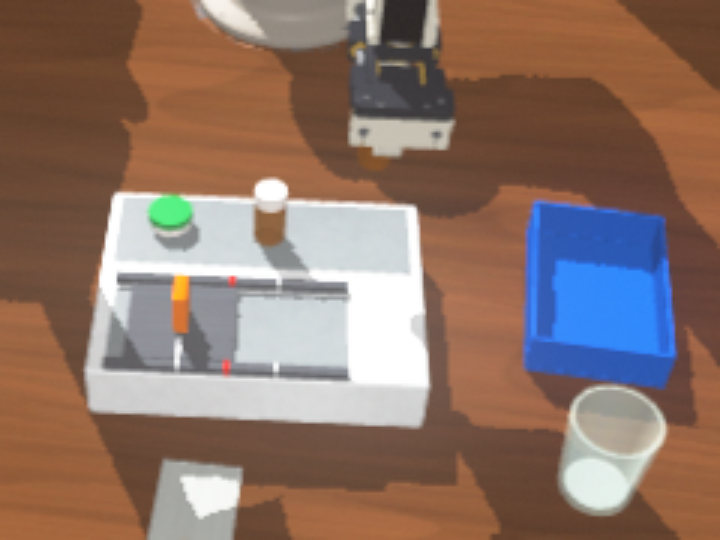

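Request:
move_arm(increments=[[10, 3.4, -46, 0, 0, 0, 0.017], [10, 2.6, -46, 0, 0, 0, 0.017], [10, 2, -46, 0, 0, 0, 0.017], [10, 1, -46, 0, 0, 0, 0.017], [10, 0.5, -46, 0, 0, 0, 0.017], [10, 0, 0, 0, 0, 0, 0]])

```text
time: 5.52
tool_pos: [0.4593, 0.3533, 0.1542]
tool_rot: [3.133, 0.013, -0.007]
contact_force: [0.0, -0.1, -0.2]
opening: 0.027
```

```bash
python3 - <<'E'
from h import *
st(); plan([.462,.350,.025],.0,10)
E
```

```text
t 5.525 p [0.4593 0.3533 0.1542] r [ 3.133  0.013 -0.007] F [ 0.  -0.1 -0.2] op 0.027
[10, 1.5, 0.7, 43.1, 0.003, 0.004, -0.002],
[10, 1.3, 0.8, 43.1, 0.003, 0.004, -0.002],
[10, 1.1, 1.0, 43.1, 0.003, 0.004, -0.002],
err [   2.7   -3.3 -129.2]
```

Request:
move_arm(increments=[[10, 2, 4, 40, 0.008, 0.013, 0], [10, 0, 0, 40, 0, 0, 0], [10, 0, 0, 30, 0, 0, 0], [10, 0, 0, 10, 0, 0, 0], [10, 0, 0, 0, 0, 0, 0]])

```text
time: 6.15
tool_pos: [0.4584, 0.3435, 0.0266]
tool_rot: [3.135, 0.007, -0.007]
contact_force: [-0.3, 0.7, 0.2]
opening: 0.0265
```

```bash
python3 - <<'E'
from h import *
st(); plan([.462,.350,.025],.0,10)
E
```

```text
t 6.15 p [0.4584 0.3435 0.0266] r [ 3.135  0.007 -0.007] F [-0.3  0.7  0.2] op 0.0265
[10, 3.5, -6.5, 1.5, 0.006, 0.007, -0.007],
err [ 3.6  6.5 -1.6]
```

Request:
move_arm(increments=[[10, 0, -2, 3, 0, 0, 0], [10, 0, 0, 0, 0, 0, 0], [42, 0, 0, 0, 0, 0, 0], [42, 0, 0, 0, 0, 0, 0], [42, 0, 0, 0, 0, 0, 0], [42, 0, 0, -20, 0, 0, 0], [42, 0, 0, -55, 0, 0, 0], [42, 0, 0, -55, 0, 0, 0]])

```text
time: 7.15
tool_pos: [0.4583, 0.3456, 0.1557]
tool_rot: [3.133, 0.01, -0.007]
contact_force: [0.2, 0.5, 0.6]
opening: 0.0419
```

```bash
python3 - <<'E'
from h import *
st(); d=robot.read_camera("scene"); cv2.imwrite("pics/s3.png",cv2.resize(d["img"][80:260,180:420,::-1],None,fx=3,fy=3))
plan([.470,.027,.15],.078,50)
E
```

```text
t 7.15 p [0.4583 0.3456 0.1557] r [ 3.133  0.01  -0.007] F [0.2 0.5 0.6] op 0.0419
[50, 1.8, 53.4, 2.4, 0.0, -0.0, -0.014],
[50, 1.0, 53.4, 2.4, 0.0, -0.0, -0.014],
[50, 0.3, 53.4, 2.4, 0.0, -0.0, -0.014],
[50, -0.5, 53.4, 2.4, 0.0, -0.0, -0.014],
[50, -1.2, 53.4, 2.3, 0.0, -0.0, -0.014],
[50, -2.0, 53.4, 2.3, 0.0, -0.0, -0.014],
err [   8.6 -320.6  -13.7]
```

View pics/s3.png

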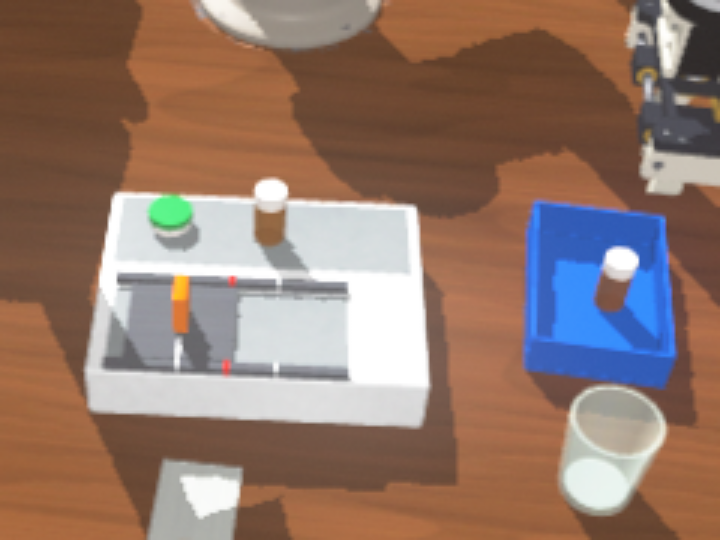

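Request:
move_arm(increments=[[50, 2, 53, 0, 0, -0.01, -0.014], [50, 1.5, 53, 0, 0, 0, -0.014], [50, 1, 53, 0, 0, 0, -0.014], [50, 0, 53, 0, 0, 0, -0.014], [50, -0.5, 53, 0, 0, 0, -0.014], [50, -1.5, 53, 0, 0, 0, -0.014], [50, 0, 0, 0, 0, 0, 0], [50, 0, 0, 0, 0, 0, 0]])

```text
time: 8.2
tool_pos: [0.4758, 0.0221, 0.1668]
tool_rot: [-3.141, -0.002, 0.082]
contact_force: [0.2, 1.1, 0.4]
opening: 0.0503
```

```bash
python3 - <<'E'
from h import *
st(); plan([.472,.027,.074],.078,50)
E
```

```text
t 8.2 p [0.4758 0.0221 0.1668] r [-3.141e+00 -2.000e-03  8.200e-02] F [0.2 1.1 0.4] op 0.0503
[50, -1.8, -2.6, 46.4, -0.0, -0.001, 0.002],
[50, -1.8, -2.6, 46.4, -0.0, -0.001, 0.002],
err [ -3.8   4.9 -92.8]
```

Request:
move_arm(increments=[[50, -4, -5, 0, 0, 0, 0], [50, 0, 0, 32, 0, 0, 0], [50, 0, 0, 32, 0, 0, 0], [50, 0, 0, 28, 0, 0, 0], [50, 0, 0, 0, 0, 0, 0], [10, 0, 0, 0, 0, 0, 0], [10, 0, 0, 0, 0, 0, 0], [10, 0, 0, 0, 0, 0, 0], [10, 0, 0, 0, 0, 0, 0], [10, 0, 0, 0, 0, 0, 0]], newtons=15)

```text
time: 9.45
tool_pos: [0.4726, 0.036, 0.0768]
tool_rot: [-3.141, -0.01, 0.094]
contact_force: [0.2, 0.0, -1.3]
opening: 0.0267
```

Request:
move_arm(increments=[[10, 0, 0, -40, 0, 0, 0], [10, 0, 0, -50, 0, 0, 0], [10, 0, 0, 0, 0, 0, 0], [10, 0, 0, 0, 0, 0, 0]])

```text
time: 9.95
tool_pos: [0.471, 0.0355, 0.1684]
tool_rot: [-3.141, -0.007, 0.093]
contact_force: [-0.8, 0.3, -1.0]
opening: 0.0268
```

```bash
python3 - <<'E'
from h import *
st(); d=robot.read_camera("scene"); cv2.imwrite("pics/s4.png",cv2.resize(d["img"][80:260,180:420,::-1],None,fx=3,fy=3))
plan([.462,.294,.165],.0,10)
E
```

```text
t 9.95 p [0.471  0.0355 0.1684] r [-3.141 -0.007  0.093] F [-0.8  0.3 -1. ] op 0.0268
[10, 3.0, -51.6, 0.8, -0.0, -0.002, 0.019],
[10, 2.0, -51.7, 0.8, -0.0, -0.002, 0.019],
[10, 1.0, -51.7, 0.7, -0.0, -0.002, 0.019],
[10, 0.1, -51.7, 0.7, -0.0, -0.002, 0.019],
[10, -0.9, -51.7, 0.7, -0.0, -0.002, 0.019],
err [ -9.2 258.5  -3.5]
```

View pics/s4.png

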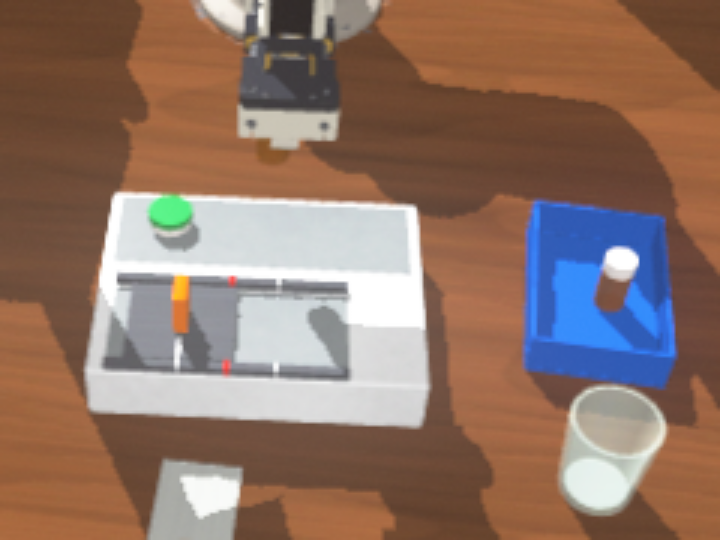

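Request:
move_arm(increments=[[10, 3, -52, 0, 0, 0, 0.019], [10, 2, -52, 0, 0, 0, 0.019], [10, 1, -52, 0, 0, 0, 0.019], [10, 0, -51, 0, 0, 0, 0.019], [10, -1, -50, 0, 0, 0, 0.019], [10, 0, 0, 0, 0, 0, 0], [10, 0, 0, 0, 0, 0, 0], [10, 0, 0, 30, 0, 0, 0], [10, 0, 0, 30, 0, 0, 0], [10, 0, 0, 0, 0, 0, 0]])

```text
time: 11.25
tool_pos: [0.4592, 0.2936, 0.0965]
tool_rot: [3.136, 0.009, -0.013]
contact_force: [0.6, 0.5, 0.5]
opening: 0.0267
```

```bash
python3 - <<'E'
from h import *
st(); d=robot.read_camera("scene"); cv2.imwrite("pics/s5.png",cv2.resize(d["img"][80:260,180:420,::-1],None,fx=3,fy=3))
plan([.462,.298,.027],.0,10)
E
```

```text
t 11.25 p [0.4592 0.2936 0.0965] r [ 3.136  0.009 -0.013] F [0.6 0.5 0.5] op 0.0267
[10, 1.1, -2.1, 35.4, 0.002, 0.003, -0.006],
[10, 1.0, -2.0, 35.4, 0.002, 0.003, -0.006],
err [  1.9   3.9 -70.9]
```

View pics/s5.png

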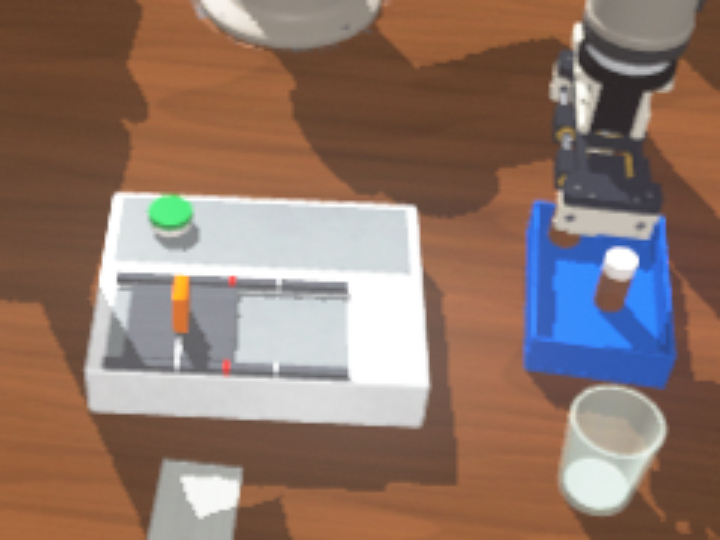

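Request:
move_arm(increments=[[10, 0, -7, 0, 0, 0, 0], [10, 0, 0, 35, 0.005, 0.01, 0], [10, 0, 0, 32, 0, 0, 0], [10, 0, 0, 0, 0, 0, 0]])

```text
time: 11.8
tool_pos: [0.4647, 0.303, 0.0354]
tool_rot: [-3.136, -0.014, -0.015]
contact_force: [-0.3, 0.6, -0.4]
opening: 0.0266
```

```bash
python3 - <<'E'
from h import *
st()
E
```

```text
t 11.8 p [0.4647 0.303  0.0354] r [-3.136 -0.014 -0.015] F [-0.3  0.6 -0.4] op 0.0266
```

Request:
move_arm(increments=[[10, 0, 3, 6, 0.005, -0.01, 0], [10, 0, 0, 3, 0, 0, 0], [10, 0, 0, 0, 0, 0, 0]])

```text
time: 12.18
tool_pos: [0.4672, 0.3011, 0.0298]
tool_rot: [-3.127, -0.009, -0.014]
contact_force: [0.0, -0.3, -1.4]
opening: 0.0266
```

```bash
python3 - <<'E'
from h import *
st()
E
```

```text
t 12.175 p [0.4672 0.3011 0.0298] r [-3.127 -0.009 -0.014] F [ 0.  -0.3 -1.4] op 0.0266
```

Request:
move_arm(increments=[[10, 0, 0, 4, -0.012, 0.009, 0], [10, 0, 0, 2, 0, 0, 0], [42, 0, 0, 0, 0, 0, 0], [42, 0, 0, 0, 0, 0, 0], [42, 0, 0, 0, 0, 0, 0], [42, 0, 0, -20, 0, 0, 0], [42, 0, 0, -55, 0, 0, 0], [42, 0, 0, -55, 0, 0, 0], [60, 0, 0, 0, 0, 0, 0]])

```text
time: 13.3
tool_pos: [0.4649, 0.3012, 0.1575]
tool_rot: [-3.14, -0.019, -0.015]
contact_force: [-0.7, 0.1, -1.2]
opening: 0.0479
```

```bash
python3 - <<'E'
from h import *
st(); d=robot.read_camera("scene"); cv2.imwrite("pics/s6.png",cv2.resize(d["img"][80:260,180:420,::-1],None,fx=3,fy=3))
plan([.4685,-.062,.17],.078,62)
E
```

```text
t 13.3 p [0.4649 0.3012 0.1575] r [-3.14  -0.019 -0.015] F [-0.7  0.1 -1.2] op 0.0479
[62, 1.5, 51.8, -2.1, 0.0, -0.002, -0.013],
[62, 0.8, 51.8, -2.1, 0.0, -0.002, -0.013],
[62, 0.1, 51.8, -2.1, 0.0, -0.002, -0.013],
[62, -0.6, 51.8, -2.1, 0.0, -0.002, -0.013],
[62, -1.3, 51.8, -2.1, 0.0, -0.002, -0.013],
[62, -2.0, 51.8, -2.1, 0.0, -0.002, -0.013],
[62, -2.6, 51.7, -2.1, 0.0, -0.002, -0.013],
err [   4.9 -362.5   14.9]
```

View pics/s6.png

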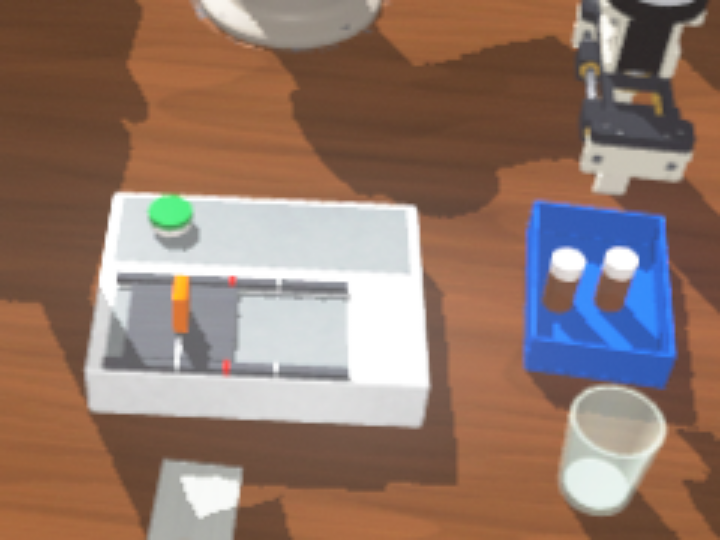

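Request:
move_arm(increments=[[60, 1.5, 52, -2, 0, -0.019, -0.013], [60, 1, 52, -2, 0, 0, -0.013], [60, 0, 52, -2, 0, 0, -0.013], [60, -0.5, 52, 0, 0, 0, -0.013], [60, -1.5, 52, 0, 0, 0, -0.013], [60, -2, 52, 0, 0, 0, -0.013], [60, -2.5, 50, 0, 0, 0, -0.013], [60, 0, 0, 0, 0, 0, 0], [60, 0, 0, 0, 0, 0, 0]])

```text
time: 14.48
tool_pos: [0.4623, -0.0715, 0.1486]
tool_rot: [-3.138, 0.026, 0.081]
contact_force: [0.1, 0.0, 0.2]
opening: 0.0599
```

```bash
python3 - <<'E'
from h import *
st(); plan([.4685,-.062,.1],.078,60)
E
```

```text
t 14.475 p [ 0.4623 -0.0715  0.1486] r [-3.138  0.026  0.081] F [0.1 0.  0.2] op 0.0599
[60, 8.2, -8.8, 48.5, -0.003, 0.026, 0.003],
err [  6.2   9.5 -48.6]
```

Request:
move_arm(increments=[[60, 6, -9, 0, 0, 0.026, 0], [60, 0, 0, 24, 0, 0, 0], [60, 0, 0, 24, 0, 0, 0], [60, 0, 0, 0, 0, 0, 0], [60, 0, 0, 0, 0, 0, 0]])

```text
time: 15.1
tool_pos: [0.4684, -0.0538, 0.0995]
tool_rot: [-3.137, -0.004, 0.089]
contact_force: [-0.3, -0.8, 0.1]
opening: 0.06
```

```bash
python3 - <<'E'
from h import *
st(); plan([.4685,-.062,.0585],.078,60)
d=robot.read_camera("wrist"); cv2.imwrite("pics/w7.png",d["img"][:,:,::-1])
d=robot.read_camera("scene"); cv2.imwrite("pics/s7.png",cv2.resize(d["img"][100:220,160:320,::-1],None,fx=4,fy=4))
E
```

```text
t 15.1 p [ 0.4684 -0.0538  0.0995] r [-3.137 -0.004  0.089] F [-0.3 -0.8  0.1] op 0.06
[60, -0.8, 8.4, 41.0, -0.005, -0.004, 0.011],
err [  0.1  -8.2 -41. ]
```

View pics/s7.png

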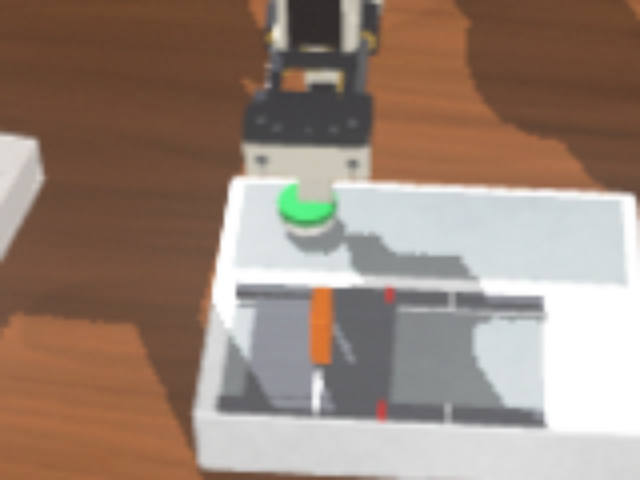

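View pics/w7.png

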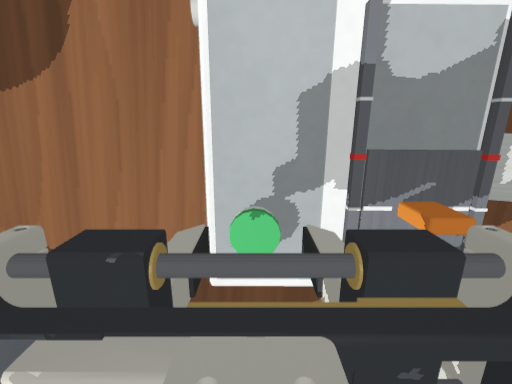

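Request:
move_arm(increments=[[60, 0, 5, 0, -0.005, -0.004, 0.01], [60, 0, 0, 0, 0, 0, 0], [60, 0, 0, 0, 0, 0, 0], [60, 0, 0, 20, 0, 0, 0], [60, 0, 0, 10, 0, 0, 0], [60, 0, 0, 0, 0, 0, 0]])

```text
time: 15.95
tool_pos: [0.4704, -0.0603, 0.0709]
tool_rot: [3.139, -0.004, 0.077]
contact_force: [-0.7, -0.8, 0.1]
opening: 0.0602
```

```bash
python3 - <<'E'
from h import *
st(); plan([.4685,-.062,.0585],.078,60)
E
```

```text
t 15.95 p [ 0.4704 -0.0603  0.0709] r [ 3.139 -0.004  0.077] F [-0.7 -0.8  0.1] op 0.0602
[60, -2.1, 1.6, 12.4, 0.002, -0.004, -0.001],
err [ -1.9  -1.7 -12.4]
```

Request:
move_arm(increments=[[60, -1, 1, 9, 0, 0, 0], [60, 0, 0, 2, 0, 0, 0], [60, 0, 0, 0, 0, 0, 0], [60, 0, 0, 0, 0, 0, 0]])

```text
time: 16.45
tool_pos: [0.4701, -0.0617, 0.06]
tool_rot: [3.139, -0.006, 0.077]
contact_force: [-1.0, -1.1, 0.2]
opening: 0.0602
```

```bash
python3 - <<'E'
from h import *
st(); plan([.4685,-.062,.058],.078,60)
E
```

```text
t 16.45 p [ 0.4701 -0.0617  0.06  ] r [ 3.139 -0.006  0.077] F [-1.  -1.1  0.2] op 0.0602
[60, -1.7, 0.2, 2.0, 0.003, -0.006, -0.001],
err [-1.6 -0.3 -2. ]
```

Request:
move_arm(increments=[[60, 0, 0, 2, 0, -0.005, 0], [60, 0, 0, 0, 0, 0, 0], [25, 0, 0, 0, 0, 0, 0], [25, 0, 0, 0, 0, 0, 0], [25, 0, 0, 0, 0, 0, 0], [25, 0, 0, 0, 0, 0, 0], [25, 0, 0, 0, 0, 0, 0], [25, 0, 0, 0, 0, 0, 0], [25, 0, 0, -20, 0, 0, 0], [25, 0, 0, -40, 0, 0, 0], [25, 0, 0, -40, 0, 0, 0], [25, 0, 0, 0, 0, 0, 0]], newtons=15)

```text
time: 17.95
tool_pos: [0.4698, -0.0613, 0.1605]
tool_rot: [3.139, 0.001, 0.077]
contact_force: [0.5, -0.9, 0.2]
opening: 0.038
```

```bash
python3 - <<'E'
from h import *
st(); d=robot.read_camera("scene"); cv2.imwrite("pics/s8.png",cv2.resize(d["img"][60:240,90:330,::-1],None,fx=3,fy=3))
d=robot.read_camera("wrist"); cv2.imwrite("pics/w8.png",d["img"][:,:,::-1])
plan([.481,-.336,.165],-.08,25)
E
```

```text
t 17.95 p [ 0.4698 -0.0613  0.1605] r [3.139e+00 1.000e-03 7.700e-02] F [ 0.5 -0.9  0.2] op 0.038
[25, -1.3, 45.9, -1.2, 0.0, 0.001, 0.026],
[25, -0.2, 45.9, -1.2, 0.0, 0.001, 0.026],
[25, 1.0, 45.9, -1.2, 0.0, 0.001, 0.026],
[25, 2.2, 45.9, -1.2, 0.0, 0.001, 0.026],
[25, 3.4, 45.8, -1.2, 0.0, 0.001, 0.026],
[25, 4.6, 45.7, -1.2, 0.0, 0.001, 0.026],
err [  13.  -275.2    7.2]
```

View pics/s8.png

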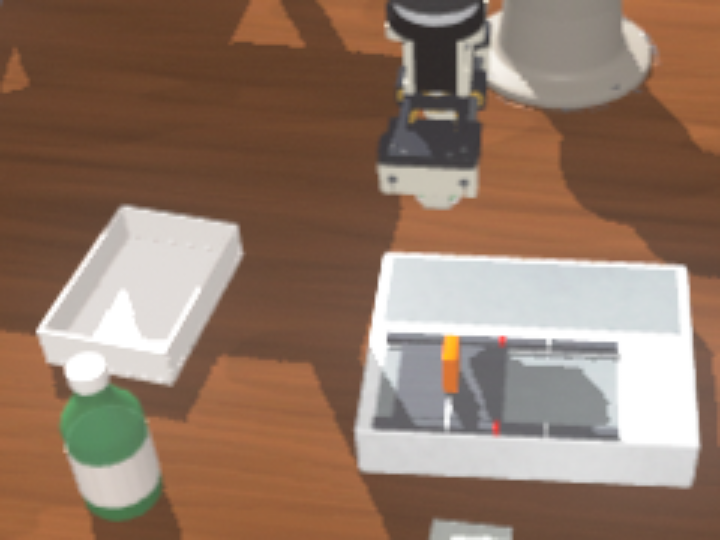

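View pics/w8.png

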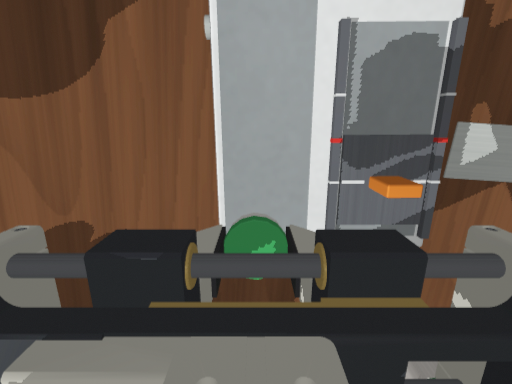

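Request:
move_arm(increments=[[25, -1, 46, 0, 0, 0, 0.026], [25, 0, 46, 0, 0, 0, 0.026], [25, 1, 46, 0, 0, 0, 0.026], [25, 2, 46, 0, 0, 0, 0.026], [25, 3, 46, 0, 0, 0, 0.026], [25, 3, 42, 0, 0, 0, 0.02], [25, 0, 0, 0, 0, 0, 0], [25, 0, 0, 0, 0, 0, 0], [25, 0, 0, 30, 0, 0, 0], [25, 0, 0, 30, 0, 0, 0], [25, 0, 0, 0, 0, 0, 0], [25, 0, 0, 0, 0, 0, 0]])

```text
time: 19.55
tool_pos: [0.4726, -0.331, 0.0813]
tool_rot: [-3.127, 0.027, -0.071]
contact_force: [0.8, -0.4, -0.3]
opening: 0.0383
```

```bash
python3 - <<'E'
from h import *
st(); d=robot.read_camera("top"); cv2.imwrite("pics/t9.png",cv2.resize(d["img"][120:300,240:420,::-1],None,fx=3,fy=3))
plan([.477,-.336,.0085],-.08,25)
E
```

```text
t 19.55 p [ 0.4726 -0.331   0.0813] r [-3.127  0.027 -0.071] F [ 0.8 -0.4 -0.3] op 0.0383
[25, 3.4, 2.9, 36.3, -0.007, 0.014, 0.004],
[25, 2.9, 2.6, 36.3, -0.007, 0.014, 0.004],
err [  4.5  -5.1 -72.8]
```

View pics/t9.png

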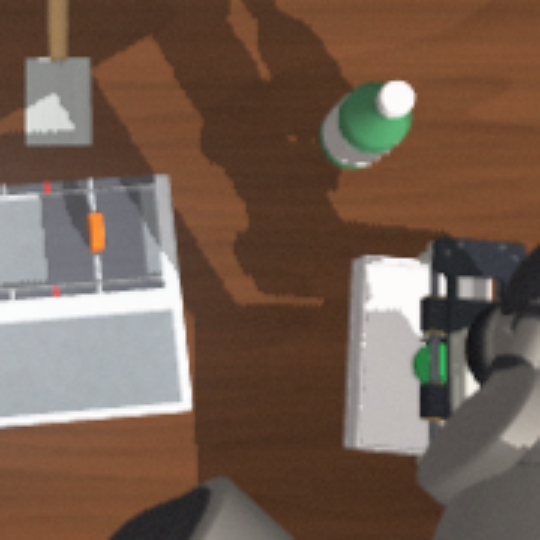

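Request:
move_arm(increments=[[25, 3, 2, 25, -0.007, 0.014, 0], [25, 0, 0, 20, 0, 0, 0], [25, 0, 0, 10, 0, 0, 0], [25, 0, 0, 0, 0, 0, 0], [25, 0, 0, 0, 0, 0, 0]])

```text
time: 20.23
tool_pos: [0.4778, -0.3343, 0.0311]
tool_rot: [-3.141, 0.005, -0.07]
contact_force: [0.8, -0.2, 0.2]
opening: 0.0384
```

```bash
python3 - <<'E'
from h import *
st(); plan([.477,-.336,.0085],-.08,25)
E
```

```text
t 20.225 p [ 0.4778 -0.3343  0.0311] r [-3.141  0.005 -0.07 ] F [ 0.8 -0.2  0.2] op 0.0384
[25, -0.6, 1.7, 22.6, -0.0, 0.005, 0.01],
err [ -0.8  -1.7 -22.6]
```

Request:
move_arm(increments=[[25, 0, 0, 14, 0, 0.005, 0], [25, 0, 0, 5, 0, 0, 0], [25, 0, 0, 0, 0, 0, 0], [25, 0, 0, 0, 0, 0, 0]])

```text
time: 20.72
tool_pos: [0.4782, -0.3348, 0.0118]
tool_rot: [3.141, -0.002, -0.07]
contact_force: [0.2, 0.4, -1.4]
opening: 0.0386
```

```bash
python3 - <<'E'
from h import *
st(); plan([.477,-.336,.0085],-.08,25)
E
```

```text
t 20.725 p [ 0.4782 -0.3348  0.0118] r [ 3.141e+00 -2.000e-03 -7.000e-02] F [ 0.2  0.4 -1.4] op 0.0386
[25, -1.1, 1.3, 3.3, 0.001, -0.002, 0.01],
err [-1.2 -1.2 -3.3]
```

Request:
move_arm(increments=[[25, 0, 0, 3, 0, 0, 0], [25, 0, 0, 0, 0, 0, 0], [55, 0, 0, 0, 0, 0, 0], [55, 0, 0, 0, 0, 0, 0], [55, 0, 0, 0, 0, 0, 0], [55, 0, 0, 0, 0, 0, 0], [55, 0, 0, -30, 0, 0, 0], [55, 0, 0, -50, 0, 0, 0], [50, 0, 0, -55, 0, 0, 0], [50, 0, 0, -30, 0, 0, 0]])

```text
time: 21.98
tool_pos: [0.4768, -0.3338, 0.1759]
tool_rot: [-3.139, 0.003, -0.07]
contact_force: [-0.0, -0.4, -0.2]
opening: 0.0503
```

```bash
python3 - <<'E'
from h import *
st(); d=robot.read_camera("scene"); cv2.imwrite("pics/s10.png",cv2.resize(d["img"][80:280,90:420,::-1],None,fx=2.4,fy=2.4))
plan([.60,-.035,.16],1.65,50)
E
```

```text
t 21.975 p [ 0.4768 -0.3338  0.1759] r [-3.139e+00  3.000e-03 -7.000e-02] F [-0.  -0.4 -0.2] op 0.0503
[50, 10.1, -30.8, 1.9, 0.0, -0.0, -0.172],
[50, 15.2, -28.6, 1.9, 0.0, -0.0, -0.172],
[50, 19.9, -25.6, 1.9, 0.0, -0.0, -0.172],
[50, 23.9, -21.8, 1.9, 0.0, -0.0, -0.172],
[50, 27.3, -17.4, 1.9, 0.0, -0.0, -0.172],
[50, 29.9, -12.4, 1.9, 0.0, -0.0, -0.172],
[50, 31.6, -7.1, 1.9, 0.0, -0.0, -0.172],
[50, 32.3, -1.6, 1.9, 0.0, -0.0, -0.172],
[50, 32.1, 3.9, 1.9, 0.0, -0.0, -0.172],
[50, 31.0, 9.4, 1.9, 0.0, -0.0, -0.172],
err [122.  299.7 -19.4]
```

View pics/s10.png

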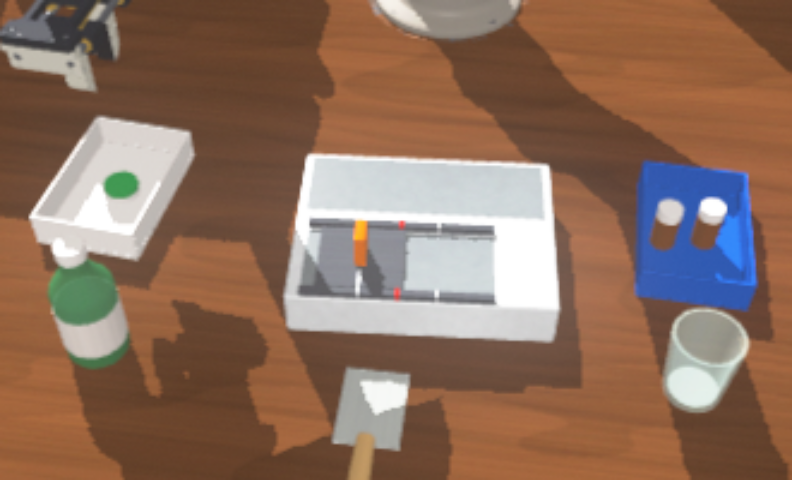

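Request:
move_arm(increments=[[50, 10, -31, 0, 0, 0, -0.172], [50, 15, -28.5, 0, 0, 0, -0.172], [50, 20, -25.5, 0, 0, 0, -0.172], [50, 24, -22, 0, 0, 0, -0.172], [50, 27, -17.5, 0, 0, 0, -0.172], [50, 30, -12.5, 0, 0, 0, -0.172], [50, 31.5, -7, 0, 0, 0, -0.172], [50, 32, -1.5, 0, 0, 0, -0.172], [50, 32, 4, 0, 0, 0, -0.172], [50, 28, 8, 0, 0, 0, -0.15], [50, 0, 0, 0, 0, 0, 0], [50, 0, 0, 0, 0, 0, 0]])

```text
time: 23.52
tool_pos: [0.5936, -0.0271, 0.1784]
tool_rot: [3.14, 0.003, 1.68]
contact_force: [-0.2, 0.5, -0.2]
opening: 0.0498
```

```bash
python3 - <<'E'
from h import *
st(); d=robot.read_camera("wrist"); cv2.imwrite("pics/w11.png",d["img"][:,:,::-1])
print(proj(d,(.59,-.0345,.101)),proj(d,(.5955,-.0315,.101)))
for c in ("top","scene"):
    e=robot.read_camera(c); print(c,robot.look_for("tab",c)[:1],proj(e,(.59,-.0345,.101)),proj(e,(.59,-.0345,.061)))
    cv2.imwrite(f"pics/{c}11.png",cv2.resize(e["img"][120:260,180:340,::-1],None,fx=4,fy=4))
plan([.59,-.0345,.16],1.65,50)
E
```

```text
t 23.525 p [ 0.5936 -0.0271  0.1784] r [3.14e+00 3.00e-03 1.68e+00] F [-0.2  0.5 -0.2] op 0.0498
[247.60799216 200.04813724] [250.21928342 206.05760497]
top [{'rect': [255.9, 199.4, 35.8, 16.1], 'conf': 0.81}] [272.38172121 196.30689709] [271.70517822 198.58283747]
scene [] [239.77803884 173.58969295] [239.9968809  184.83565728]
[50, -6.5, -4.6, 18.7, 0.002, 0.003, 0.03],
err [ -3.8  -7.  -18.7]
```

View pics/w11.png

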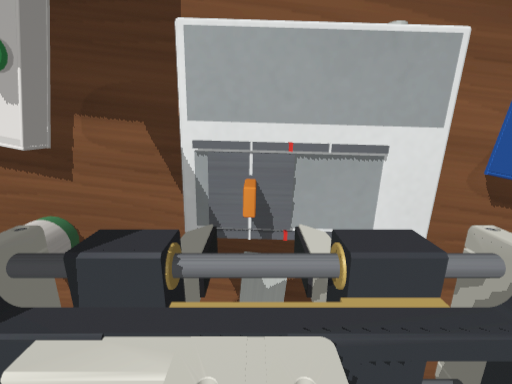

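View pics/scene11.png

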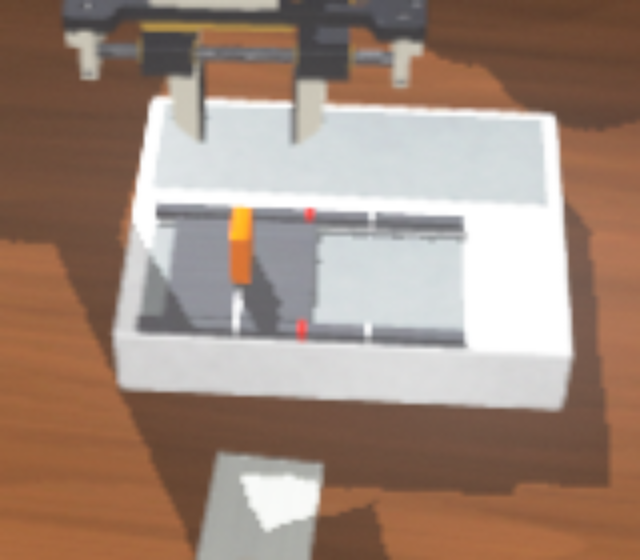

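Request:
move_arm(increments=[[50, -5, -1, 0, 0, 0, 0.025], [50, 0, 0, 0, 0, 0, 0], [50, 0, 0, 25, 0, 0, 0], [50, 0, 0, 20, 0, 0, 0], [50, 0, 0, 0, 0, 0, 0], [50, 0, 0, 0, 0, 0, 0]])

```text
time: 24.52
tool_pos: [0.5941, -0.035, 0.1342]
tool_rot: [3.137, 0.003, 1.65]
contact_force: [-0.3, 0.4, 0.0]
opening: 0.05
```

```bash
python3 - <<'E'
from h import *
st(); 
e=robot.read_camera("scene"); cv2.imwrite(f"pics/s12.png",cv2.resize(e["img"][120:260,180:340,::-1],None,fx=4,fy=4))
plan([.592,-.034,.068],1.65,50)
E
```

```text
t 24.525 p [ 0.5941 -0.035   0.1342] r [3.137e+00 3.000e-03 1.650e+00] F [-0.3  0.4  0. ] op 0.05
[50, 0.6, -1.1, 33.1, 0.003, 0.002, -0.0],
[50, 0.6, -1.1, 33.1, 0.003, 0.002, -0.0],
err [ -2.    0.9 -66.2]
```

View pics/s12.png

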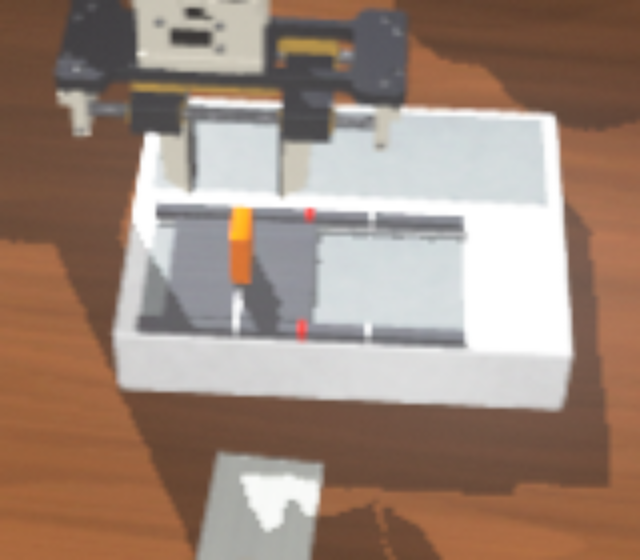

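Request:
move_arm(increments=[[50, 0, 0, 25, 0, 0, 0], [50, 0, 0, 22, 0, 0, 0], [50, 0, 0, 12, 0, 0, 0], [50, 0, 0, 0, 0, 0, 0], [50, 0, 0, 0, 0, 0, 0]])

```text
time: 25.2
tool_pos: [0.5975, -0.0356, 0.0787]
tool_rot: [3.128, 0.006, 1.65]
contact_force: [0.9, 0.9, 0.7]
opening: 0.05
```

```bash
python3 - <<'E'
from h import *
st(); 
e=robot.read_camera("scene"); cv2.imwrite(f"pics/s13.png",cv2.resize(e["img"][120:260,180:340,::-1],None,fx=4,fy=4))
plan([.592,-.034,.070],1.65,50)
E
```

```text
t 25.2 p [ 0.5975 -0.0356  0.0787] r [3.128 0.006 1.65 ] F [0.9 0.9 0.7] op 0.05
[50, 2.1, -5.5, 8.7, 0.014, 0.006, -0.0],
err [-5.5  1.7 -8.8]
```

View pics/s13.png

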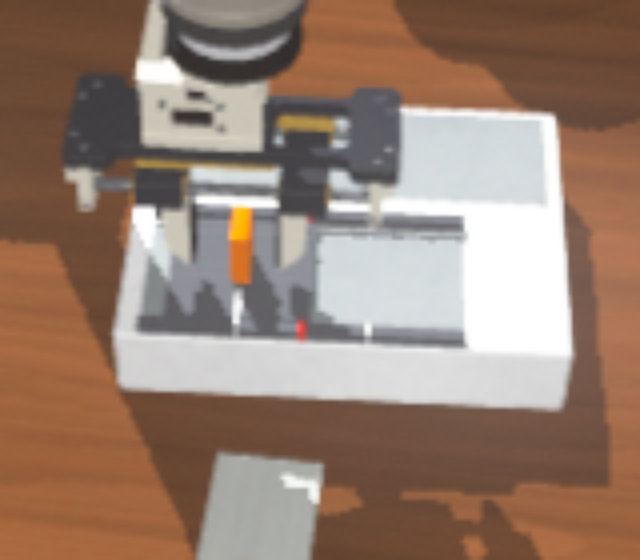

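Request:
move_arm(increments=[[50, 1, -4, 8, 0.01, 0, 0], [50, 0, 0, 0, 0, 0, 0], [50, 0, 0, 0, 0, 0, 0], [30, 0, 0, 0, 0, 0, 0], [20, 0, 0, 0, 0, 0, 0], [20, 0, 0, 0, 0, 0, 0]], newtons=25)

```text
time: 26.0
tool_pos: [0.594, -0.0351, 0.0715]
tool_rot: [3.137, 0.006, 1.65]
contact_force: [0.1, 0.2, -0.1]
opening: 0.0246
```

```bash
python3 - <<'E'
from h import *
st(); 
e=robot.read_camera("scene"); cv2.imwrite(f"pics/s14.png",cv2.resize(e["img"][120:260,180:340,::-1],None,fx=4,fy=4))
E
```

```text
t 26.0 p [ 0.594  -0.0351  0.0715] r [3.137 0.006 1.65 ] F [ 0.1  0.2 -0.1] op 0.0246
```

View pics/s14.png

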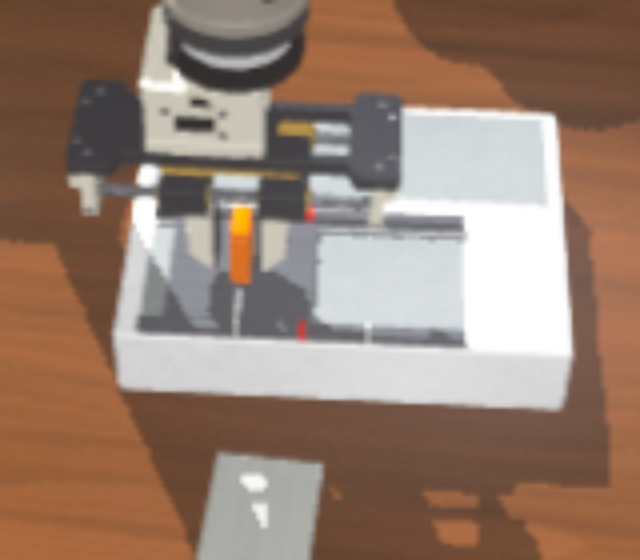

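Well centred; close on the tab.

Request:
move_arm(increments=[[0, 0, 0, 0, 0, 0, 0], [0, 0, 0, 0, 0, 0, 0], [0, 0, 0, 0, 0, 0, 0], [0, 0, 0, 0, 0, 0, 0]], newtons=25)

```text
time: 26.55
tool_pos: [0.5938, -0.0334, 0.0715]
tool_rot: [3.137, 0.004, 1.65]
contact_force: [-0.5, 0.4, 0.5]
opening: 0.0119
```

```bash
python3 - <<'E'
from h import *
st(); plan([.592-.040*.078,-.0345+.04,.0715],1.65,0)
E
```

```text
t 26.55 p [ 0.5938 -0.0334  0.0715] r [3.137 0.004 1.65 ] F [-0.5  0.4  0.5] op 0.0119
[0, 39.1, -1.9, -0.1, 0.005, 0.004, -0.0],
err [-5.  38.9 -0. ]
```

Request:
move_arm(increments=[[0, 5, 0, 0, 0, 0, 0], [0, 5, 0, 0, 0, 0, 0], [0, 5, 0, 0, 0, 0, 0], [0, 5, 0, 0, 0, 0, 0], [0, 0, 0, 0, 0, 0, 0], [0, 0, 0, 0, 0, 0, 0]])

```text
time: 27.3
tool_pos: [0.5923, -0.0148, 0.0715]
tool_rot: [3.137, 0.008, 1.65]
contact_force: [0.1, -4.7, -0.3]
opening: 0.0116
```

```bash
python3 - <<'E'
from h import *
st(); plan([.5938-.040*.078,-.0334+.04,.0715],1.65,0)
E
```

```text
t 27.3 p [ 0.5923 -0.0148  0.0715] r [3.137 0.008 1.65 ] F [ 0.1 -4.7 -0.3] op 0.0116
[0, 21.5, 0.1, -0.1, 0.005, 0.008, -0.0],
err [-1.6 21.4 -0. ]
```

Force rises as the spring says (about 4.7 N at 18.6 mm).

Request:
move_arm(increments=[[0, 5, 0, 0, 0, 0, 0], [0, 5, 0, 0, 0, 0, 0], [0, 5, 0, 0, 0, 0, 0], [0, 5, 0, 0, 0, 0, 0], [0, 0, 0, 0, 0, 0, 0], [0, 0, 0, 0, 0, 0, 0]])

```text
time: 28.05
tool_pos: [0.5909, 0.0025, 0.0715]
tool_rot: [3.137, 0.011, 1.648]
contact_force: [0.9, -6.1, 0.2]
opening: 0.0117
```

```bash
python3 - <<'E'
from h import *
st(); plan([.5938-.040*.078,-.0334+.04,.0715],1.65,0)
for c,b in (("scene",(120,260,180,340)),("top",(160,280,190,310)),("wrist",(0,384,0,512))):
    e=robot.read_camera(c); im=e["img"][b[0]:b[1],b[2]:b[3],::-1]; cv2.imwrite(f"pics/{c}15.png",cv2.resize(im,None,fx=4,fy=4,interpolation=cv2.INTER_CUBIC) if c!="wrist" else im)
E
```

```text
t 28.05 p [0.5909 0.0025 0.0715] r [3.137 0.011 1.648] F [ 0.9 -6.1  0.2] op 0.0117
[0, 4.1, 0.1, -0.0, 0.005, 0.011, -0.002],
err [-0.2  4.1 -0. ]
```

View pics/scene15.png

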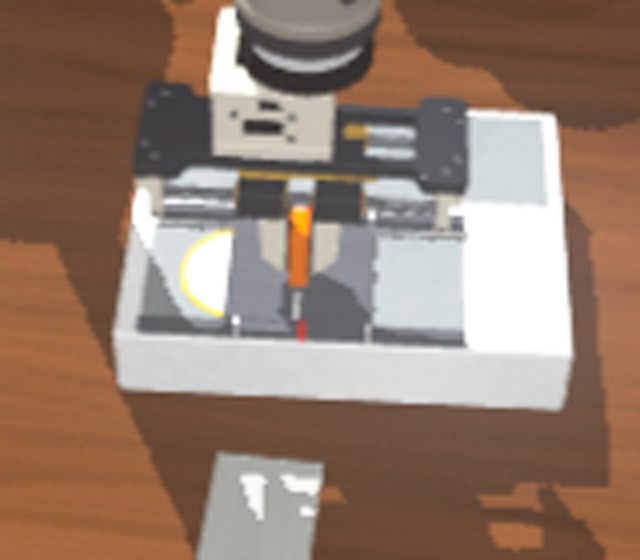

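View pics/wrist15.png

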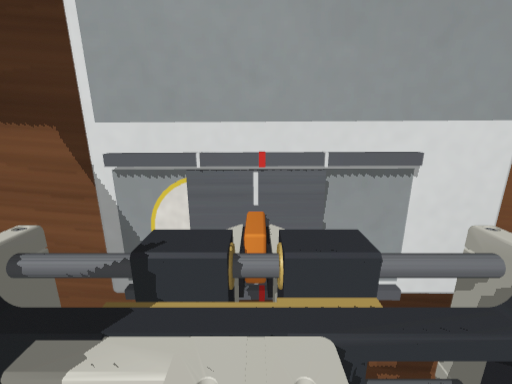

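Request:
move_arm(increments=[[0, 2.5, 0, 0, 0, 0, 0], [0, 2, 0, 0, 0, 0, 0], [0, 0, 0, 0, 0, 0, 0], [0, 0, 0, 0, 0, 0, 0], [0, 0, 0, 0, 0, 0, 0]])

```text
time: 28.82
tool_pos: [0.5908, 0.004, 0.0715]
tool_rot: [3.137, 0.014, 1.647]
contact_force: [0.9, -6.1, -0.4]
opening: 0.0118
```

```bash
python3 - <<'E'
from h import *
st()
for c,b in (("scene",(80,280,90,420)),("wrist",(0,384,0,512))):
    e=robot.read_camera(c); im=e["img"][b[0]:b[1],b[2]:b[3],::-1]; cv2.imwrite(f"pics/{c}16.png",cv2.resize(im,None,fx=2.4,fy=2.4,interpolation=cv2.INTER_CUBIC) if c!="wrist" else im)
st()
E
```

```text
t 28.825 p [0.5908 0.004  0.0715] r [3.137 0.014 1.647] F [ 0.9 -6.1 -0.4] op 0.0118
t 28.925 p [0.5908 0.004  0.0715] r [3.137 0.014 1.647] F [ 1.1 -5.7 -1.6] op 0.012
```

View pics/scene16.png

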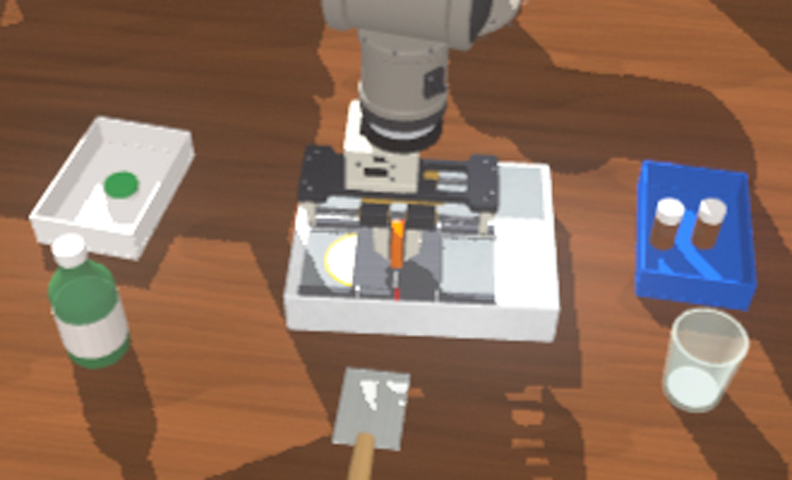

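View pics/wrist16.png

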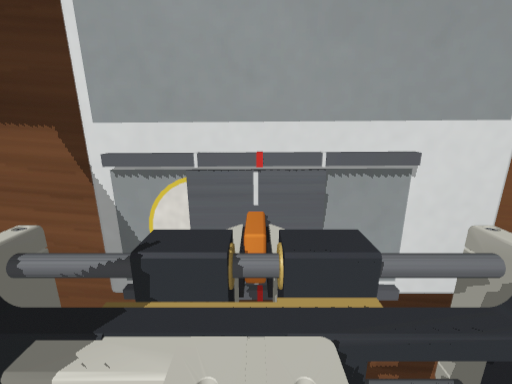

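Request:
move_arm(increments=[[0, 3, 0, 0, 0, 0, 0], [0, 2, 0, 0, 0, 0, 0], [0, 1, 0, 0, 0, 0, 0], [0, 1, 0, 0, 0, 0, 0], [0, 1, 0, 0, 0, 0, 0]])

```text
time: 29.55
tool_pos: [0.5904, 0.0084, 0.0715]
tool_rot: [3.137, 0.018, 1.645]
contact_force: [0.6, -6.8, 0.2]
opening: 0.0124
```

```bash
python3 - <<'E'
from h import *
st()
for i in range(4): e=robot.read_camera("wrist")
cv2.imwrite("pics/w17.png",e["img"][:,:,::-1])
st()
e=robot.read_camera("top");cv2.imwrite("pics/t17.png",cv2.resize(e["img"][100:290,100:420,::-1],None,fx=2.5,fy=2.5,interpolation=cv2.INTER_CUBIC))
E
```

```text
t 29.55 p [0.5904 0.0084 0.0715] r [3.137 0.018 1.645] F [ 0.6 -6.8  0.2] op 0.0124
t 29.75 p [0.5904 0.0084 0.0715] r [3.137 0.018 1.645] F [ 0.7 -7.2 -0.2] op 0.012
```

View pics/w17.png

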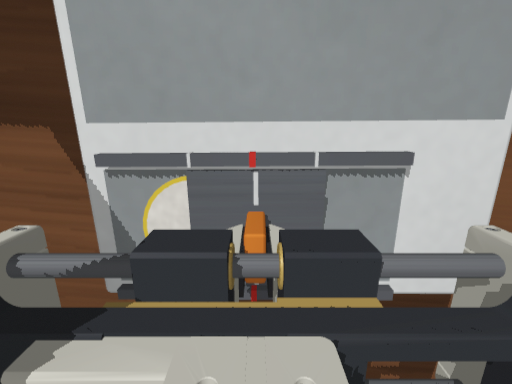

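View pics/t17.png

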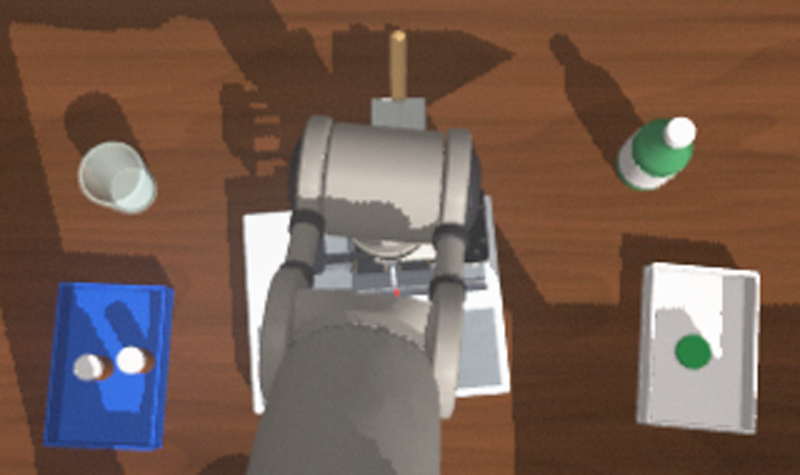

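```bash
python3 - <<'E'
from h import *
for i in range(6): robot.read_camera("wrist")
st(); print(robot.hand_in()); st()
E
```

```text
t 30.1 p [0.5904 0.0084 0.0715] r [3.137 0.018 1.645] F [-0.2 -7.  -0.2] op 0.012
the job is handed in; nothing more can be done
None
the job is handed in; nothing more can be done
```

I stood both amber vials upright in the blue bin and laid the green-lidded dish flat, lid up, in the white bin. I then gripped the orange tab, slid the shutter to about half travel and handed the job in at 30.1 s, still holding it.

- **Shutter:** it sits at about 42 mm of its 80 mm travel, by both the tool position and the wrist picture. The shutter's white line is about 2 mm past the red marks, inside the 32–48 mm band. It never went noticeably beyond 42 mm.
- **Hold:** the tool did not move over the last 0.55 s, with about 7 N of spring force on the fingers. That matches the 7 N given for half travel.
- **Vials, dish and bystanders:** the last pictures show both vials upright and the dish flat, all released. The bottle, beaker and spatula look unmoved.

No check failed, but sideways tool moves overshot by up to about 9 mm. The vials were therefore gripped a little off-centre, and both still stood cleanly when released.

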